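# Set the carver's air regulator by clicks

## Robot

A 6-joint arm with a two-finger parallel gripper is mounted at the origin on the work surface. World frame = base frame: x ahead of the robot, y to its left, z up, the work surface at z = 0. Lengths are in mm, angles in rad, forces in N, time in s.
With the tool pointing down it reaches from about 400 to 825 mm from the base axis. Payload 7 kg.
Tool frame: the origin (TCP) lies at the very end of the fingers, on their centre line; the grasp point (between the pads) lies 19 mm behind it; z points along the fingers, y is the line along which they close (so a half turn about z gives the same grasp; the last joint's range is limited). The gripper opens to 88 mm and grips with 3 to 60 N. Pads are 19 mm wide; open, the fingers measure 130 mm over their backs; the gripper's body (78 mm by 193 mm) begins 47 mm behind the grasp point.
Start: joints at [-1.018, 0.359, 0.012, 0, -1.224, -0.288], TCP at [176.632, -651.457, 226.561] pointing down, gripper open.
Joint ranges: [-3.07, 3.07], [-1.43, 2.12], [-1.02, 1.25], [-3.03, 1.67], [-3.05, -0], [-3.03, 3.03]. Speed limits (rad/s): [2.39, 2.39, 3.01, 3.14, 3.14, 3.14].

## Interface

Orientations are given as a unit quaternion [x, y, z, w].
In Python, from plant import bot gives the robot as it stands. Calls block until the motion is done:
- bot.move_ptp(position, orientation): joint-space move of the TCP to a pose.
- bot.line_to(position, velocity=150, ori=None): straight line of the TCP; ori=None keeps the orientation; velocity is the mean speed in mm/s.
- bot.move_joints(angles): joint-space move.
- bot.move_gripper(opening, force=None): finger opening in mm; force is the grip in N (None keeps the last); returns when the fingers have stopped.
- bot.pause(seconds).
- bot.solve_ik(position, orientation): joint angles nearest the present ones, or None.
- bot.read_state(): the state.
- bot.camera(name): name is "scene" or "top" or "wrist"; returns the picture (480x640x3 uint8, red, green, blue); there is no depth.
- bot.get_calibration(name): a dict with "fx", "fy", "cx", "cy" (pixels), "distortion" ([k1, k2, p1, p2, k3] as OpenCV has them; the pictures are not rectified), "view" (4x4, takes a point from world to camera coordinates); the wrist camera has in their place "T_tool_cam" (4x4, takes a point from camera to tool coordinates, whose origin is the TCP and whose axes are the flange's). Camera axes: x right, y up, looking along -z (the intrinsics and any distortion apply to the point x, -y, -z); pixel columns grow to the right and rows downward; lengths in mm; the calibration is good to about 2 mm. A picture is of the moment at which its call begins: read the wrist's pose just before it. get_calibration takes no time and is no camera call.
A pose or a line that the arm cannot do raises bot.Unreachable and nothing moves.
- bot.close_job(): hands the job in; it is judged then, once.
The state is a dict: "t": time; "joint_pos": joint angles; "qvel": joint speeds; "tau": joint torques, N m; "tcp_pos": TCP position; "eef_rot": TCP orientation; "contact_force": force on the tool from outside, world axes, zero at the start; "moment": the same for the moment, N m; "width": finger opening in mm; "finger_force": force on a finger pad.
Only numpy, scipy, OpenCV 4.12 (cv2) and the standard library are available. Lean on these libraries where they do the work, as an engineer would, in place of code of your own. Each camera call takes 0.05 s, during which the arm holds its last target. There are 200 camera calls.

## Task

Set the air pressure on the carver's control unit: pull the black regulator knob up to unlock it, back it off anticlockwise until it just meets its stop without forcing it, then bring it up clockwise by exactly six clicks from the stop. Push the knob back down gently until it is fully home and locked at that setting, and let go. Leave everything else on the bench as it is.

Things in the scene. Friction and masses are not known exactly. Their poses are not given: they have to be found in the camera images.
- air_unit: Air control unit, fixed to the bench: blue-grey steel case 170 mm deep (x) by 250 mm wide (y), flat deck 85 mm above the bench, brass outlets on its front, supply pipe behind. Origin: centre of its underside; x away from the operator, y to the operator's left, z up. Knob at local (-28, 56) mm, gauge at (-5, -62), a toggle 20 mm wide, 18 mm high at (52, 56).
- knob_grip (a point): Where to grip: on the knob's vertical axis, 25 mm above its underside when down, 122 mm above the bench; fixed to the unit, so it neither rises nor turns with the knob. The knob is a fluted black cylinder, 41 mm diameter, 36 mm tall (97 to 133 mm above the bench when down), white pointer on top, gripped across any diameter. Its angle is not reported.
- knob_foot (a point): Centre of the knob's underside when down; fixed to the unit. The knob turns clockwise seen from above to raise the pressure, 20 even clicks a turn (18 degrees each). It takes about 0.13 N m to leave a click; near half-way the knob snaps on into the next and rests there when let go. It starts down and locked, 3 to 7 clicks above the backed-off stop.
- gauge (a point): Centre of the pressure gauge's white face on the deck, facing up (68 mm bezel, 6 mm high). Its red needle turns clockwise 15 degrees, one scale mark, per click of the knob; with the knob backed off to click 0 it points at the first mark (to the front left).
- knob (a joint): Height of the knob in m: 0 = pushed down on its collar (locked: splines stop it turning), 0.006 = pulled fully up (free to turn, an orange band shows under it; splines are clear above about 0.0045). About 4 N of friction either way, it stays where it is left, and both ends are firm. With the knob resting in a click it drops straight home; between clicks the splines meet.
- screw (a joint): Advance in m of the adjusting screw inside the regulator (1 mm thread), driven by the knob: 0 at click 0, 0.00005 per click clockwise. The reading's noise (about 0.6 mm) is far larger than a click, so it cannot be used for counting.
- bonnet: Fixed aluminium collar under the knob, 55 mm diameter, its top 12 mm above the deck (97 mm above the bench); it carries the locking splines and both ends of the knob's up and down travel, and is harmed by more than 45 N (pressing, pulling, or about 0.4 N m of turning while locked). Origin on the knob's axis at deck height.
- stop: The backed-off stop inside the collar: a buffered pin, 18 mm off the axis, that a lug under the knob meets 2 degrees anticlockwise of click 0. From there the torque climbs 0.08 N m per degree on top of the click's 0.13; over 30 N on the pin (0.5 N m) harms it. Let go there, the knob springs back to click 0; the next click up is click 1. Origin: the pin, 6 mm above the deck.
- decoy_headed_mid (a point): carved duck decoy with head, bare pinkish wood, 250 x 110 x 135 mm, lying on its flat belly; point 40 mm above its underside
- decoy_body_mid (a point): headless duck body, pale wood, 230 x 112 x 96 mm; point 40 mm above its underside
- glue_tub_mid (a point): blue open tub 120 x 170 x 70 mm with three glue bottles, 175 mm high in all; point half-way up the tub
- burr_block_mid (a point): wooden block 60 x 120 x 50 mm with ten burrs standing in it, 85 mm high in all; point half-way up the wood
- handpiece_mid (a point): aluminium carving handpiece, 132 mm long, 17 mm thick, lying on the bench; point at its middle, along its own x axis
- sanding_block_mid (a point): cork sanding block 110 x 65 x 34 mm; point at its centre
- oil_bottle_mid (a point): small amber oil bottle with red cap, 44 mm diameter, 120 mm high; point half-way up
- coupler_mid (a point): loose brass and steel hose coupler, 22 mm diameter, 30 mm high, standing on the unit's deck in the rear right corner beyond the gauge; point half-way up

How it is judged:
By the outcome, as a careful person would: the job done as asked, in the order asked, and still so for the second after the job is handed in, with the robot touching nothing.
It also fails if it takes over 72 s, if anything falls off the work surface, if the arm or the gripper's body presses on something with over 40 N, if the wrist force passes 120 N, or if a joint passes its speed limit or range.

## Working session

There is one attempt and no reset: what is moved stays moved. The work goes in short steps, each a Python script; the robot and the scene stay as the last script left them, time stands still between calls to the robot, and variables do not carry over. Pictures are saved under pics/ and viewed, at most 10 in all, crops included, and the job is handed in when it is done.

```bash
mkdir -p pics; ls
python3 - <<'E'
from plant import bot
import cv2
for n in ["scene","top"]:
    cv2.imwrite(f"pics/{n}0.png",bot.camera(n)[:,:,::-1])
    print(n,bot.get_calibration(n))
print(bot.get_calibration("wrist"));print(bot.read_state())
E
```

```text
pics
scene {'fx': 468.5388346423678, 'fy': 468.5388346423678, 'cx': 315.89980919410107, 'cy': 245.62545110947775, 'distortion': array([-0.00233493,  0.        ,  0.        ,  0.        ,  0.        ]), 'view': array([[-8.42204731e-02,  9.96441359e-01,  3.39546031e-03,
         6.36559952e+01],
       [-5.52583929e-01, -4.95401429e-02,  8.31983639e-01,
         1.82274012e+02],
       [ 8.29191120e-01,  6.81937789e-02,  5.54789775e-01,
        -1.63526103e+03],
       [ 0.00000000e+00,  0.00000000e+00,  0.00000000e+00,
         1.00000000e+00]])}
top {'fx': 538.5290028116118, 'fy': 538.5290028116118, 'cx': 318.87032533740523, 'cy': 245.8369532173084, 'distortion': array([-0.05549624,  0.        ,  0.        ,  0.        ,  0.        ]), 'view': array([[-1.14969468e-02, -9.99753865e-01, -1.89744296e-02,
         3.22146075e+00],
       [ 9.92120903e-01, -1.37725386e-02,  1.24524818e-01,
        -5.47086697e+02],
       [-1.24755495e-01, -1.73932731e-02,  9.92035050e-01,
        -1.22074328e+03],
       [ 0.00000000e+00,  0.00000000e+00,  0.00000000e+00,
         1.00000000e+00]])}
{'fx
[... 559 characters left out ...]
t_pos': array([-1.01789917e+00,  3.59301628e-01,  1.11687592e-02, -3.07859936e-04,
       -1.22410297e+00, -2.88103389e-01]), 'qvel': array([-4.36120271e-05, -2.47564493e-04,  2.37983001e-03,  2.88329583e-03,
        6.63849432e-04,  1.74944715e-04]), 'tau': array([-8.33801441e-04, -5.84163952e+01,  2.93750775e+01,  7.01546386e+00,
        1.02236177e-02, -6.33154968e-05]), 'tcp_pos': array([ 176.51919478, -651.06413893,  225.73327472]), 'eef_rot': array([-1.31958439e-01,  9.91254978e-01,  7.16135714e-04, -1.61690979e-04]), 'contact_force': array([-0.02163906,  1.11814315, -0.65107738]), 'moment': array([-0.02417059,  0.00339502,  0.02373305]), 'finger_force': 0.0, 'width': 87.5614887633628}
```

View pics/top0.png

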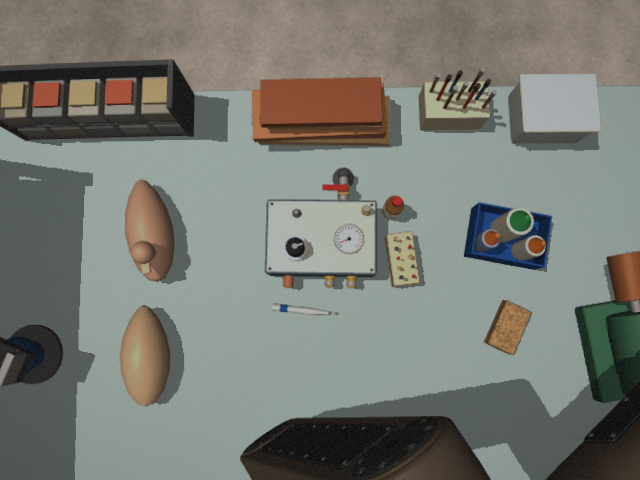

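View pics/scene0.png

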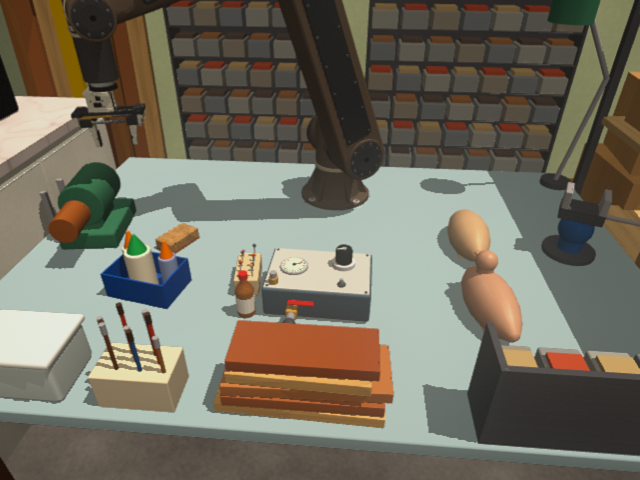

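The top view shows the unit's deck corners at about (267,201), (376,201), (376,273) and (266,274), with the knob top at (295,246) and the gauge at (349,239). I'll move the wrist camera over it for a closer look.

```bash
cat > h.py <<'E'
from plant import bot
import numpy as np, cv2
from scipy.spatial.transform import Rotation as R
def down(psi):  # tool z down, tool y at angle psi in world
    y=np.array([np.cos(psi),np.sin(psi),0]); z=np.array([0,0,-1.]); x=np.cross(y,z)
    return R.from_matrix(np.c_[x,y,z]).as_quat()
def ray(name,uv,z,pose=None):
    c=bot.get_calibration(name)
    K=np.array([[c['fx'],0,c['cx']],[0,c['fy'],c['cy']],[0,0,1]])
    p=cv2.undistortPoints(np.array([[uv]],float),K,np.array(c['distortion']))[0,0]
    d=np.array([p[0],-p[1],-1.])
    if name=='wrist':
        T=np.eye(4);T[:3,:3]=R.from_quat(pose[1]).as_matrix();T[:3,3]=pose[0]; M=T@c['T_tool_cam']
    else: M=np.linalg.inv(c['view'])
    o=M[:3,3];d=M[:3,:3]@d
    return o+d*(z-o[2])/d[2]
E
python3 - <<'E'
from h import *
for uv,z in [((267,201),85),((376,201),85),((376,273),85),((266,274),85),((295,246),133),((349,239),91)]:
    print(uv,ray('top',uv,z).round(1))
k=ray('top',(295,246),133)
for psi in (np.pi/2,-np.pi/2):
    q=bot.solve_ik([k[0],k[1],200],down(psi)); print(psi,q)
# camera should stand over unit: look pose, camera toward robot side (tool +x = world ?)
print(R.from_quat(down(np.pi/2)).as_matrix())
bot.move_ptp([k[0]+20,k[1]-45,290],down(np.pi/2))
s=bot.read_state();print(s['tcp_pos'],s['eef_rot'],s['joint_pos'],s['t'])
cv2.imwrite("pics/w1.png",bot.camera("wrist")[:,:,::-1])
E
```

```text
(267, 201) [644.7 111.7  85. ]
(376, 201) [ 640.9 -134.7   85. ]
(376, 273) [ 478.2 -130.7   85. ]
(266, 274) [479.1 113.8  85. ]
(295, 246) [535.   45.8 133. ]
(349, 239) [554.3 -72.   91. ]
1.5707963267948966 [ 0.45068084  0.1519323  -0.3313487   0.         -1.08751533 -2.02147717]
-1.5707963267948966 [ 0.45068084  0.1519323  -0.3313487   0.         -1.08751533  1.12011549]
[[-1.000000e+00  6.123234e-17  0.000000e+00]
 [ 6.123234e-17  1.000000e+00  0.000000e+00]
 [ 0.000000e+00  0.000000e+00 -1.000000e+00]]
[5.55014658e+02 2.33359967e-01 2.89875588e+02] [ 3.64749689e-04  9.99999922e-01 -7.67997129e-05 -1.28537847e-04] [ 3.53313407e-01  1.25452967e-01 -1.53756160e-01  5.72671799e-05
 -1.29188156e+00 -1.92485501e+00] 2.775
```

View pics/w1.png

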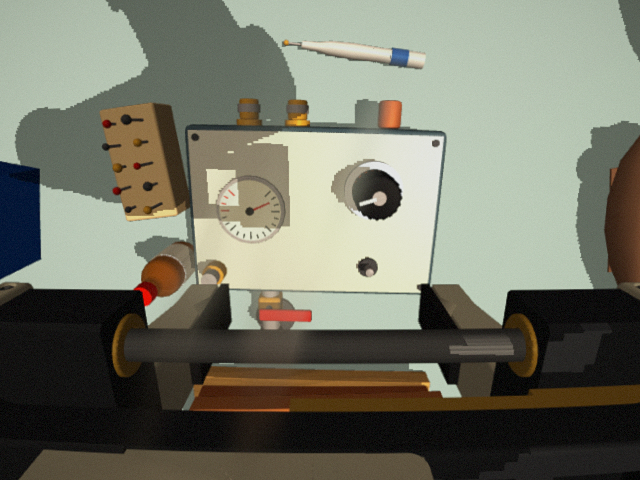

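The wrist view (rotated 180°: up is toward the robot) shows the knob near (378,194) and the gauge at (250,210), with the needle to its right. I'll enlarge both.

Run:
```python
import cv2
a=cv2.imread("pics/w1.png")[130:290,190:440]
cv2.imwrite("pics/c1.png",cv2.resize(a,None,fx=3.2,fy=3.2,interpolation=cv2.INTER_CUBIC))
```

```text
(no output)
```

View pics/c1.png

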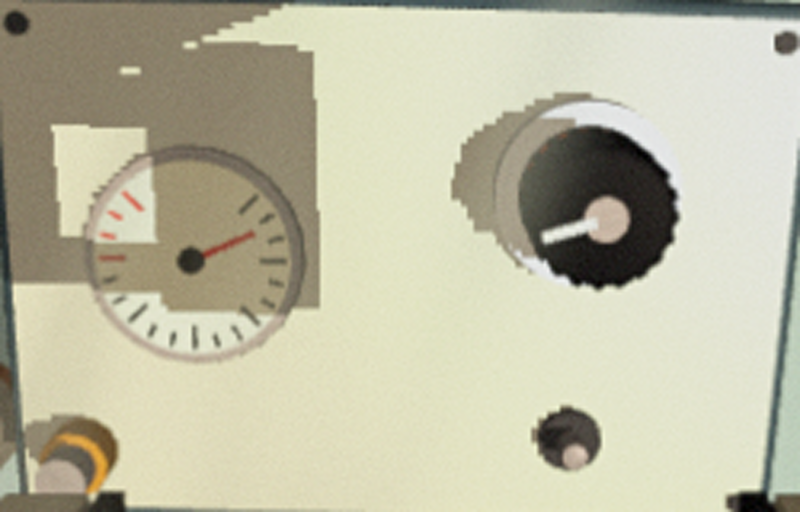

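Crop: the gauge pivot is at (190,261), with the first mark at (249,204). The needle tip at (255,234) reads about 1.5 marks, which doesn't fit the stated 3–7 clicks, so I'll find the stop by torque. The knob top boss is at (606,218) and its pointer heads to about (545,238).

Run:
```python
from h import *
P=([555.0147,.2334,289.8756],[3.64749689e-04,9.99999922e-01,-7.67997129e-05,-1.28537847e-04])
f=lambda c:(190+c[0]/3.2,130+c[1]/3.2)
for n,c,z in [('boss',(606,218),135),('boss133',(606,218),133),('gauge',(190,261),93),('scrFR',(16,23),86),('scrFL',(786,42),86),('toggle',(574,456),103),('ptr',(545,238),133)]:
    print(n,ray('wrist',f(c),z,P).round(1))
for psi in np.radians([0,30,60,90,120,150,180,210,240,270]):
    try: q=bot.solve_ik([534,46,103],down(psi)); print(round(np.degrees(psi)),None if q is None else q.round(2)[[3,4,5]])
    except Exception as e: print(e)
```

```text
boss [535.8  46.9 135. ]
boss133 [536.2  47.2 133. ]
gauge [556.4 -71.7  93. ]
scrFR [ 486.4 -120.4   86. ]
scrFL [492.7 105.2  86. ]
toggle [615.8  44.6 103. ]
ptr [541.5  31.1 133. ]
0 [ 0.   -0.86  2.69]
30 None
60 [ 0.   -0.86 -2.55]
90 [ 0.   -0.86 -2.02]
120 [ 0.   -0.86 -1.5 ]
150 [ 0.   -0.86 -0.98]
180 [ 0.   -0.86 -0.45]
210 [ 0.   -0.86  0.07]
240 [ 0.   -0.86  0.6 ]
270 [ 0.   -0.86  1.12]
```

```bash
cat >> h.py <<'E'
def st(tag=''):
    a=[]
    for _ in range(3): a.append(bot.read_state()); bot.pause(0.02)
    s=a[-1]; f=np.mean([i['contact_force'] for i in a],0); m=np.mean([i['moment'] for i in a],0)
    print(tag,'t%.2f'%s['t'],'p',s['tcp_pos'].round(2),'F',f.round(1),'M',m.round(3),'w%.1f ff%.1f q6 %.3f'%(s['width'],s['finger_force'],s['joint_pos'][5]),flush=True)
    return s,f,m
K=np.array([535.,46.5])
E
python3 - <<'E'
from h import *
q=down(np.radians(150))
bot.move_gripper(60,20)
bot.move_ptp([*K,180],q); st('above')
bot.line_to([*K,125],80); st('mid')
bot.line_to([*K,104],40); s,f,m=st('down')
bot.move_gripper(30,5); st('grip5')
E
```

```text
above t4.47 p [535.57  46.53 180.69] F [-0.4 -0.2  0.8] M [ 0.008  0.037 -0.013] w59.8 ff0.0 q6 -0.977
mid t5.36 p [535.43  46.62 125.5 ] F [ 0.2 -0.2  0.1] M [0.054 0.04  0.007] w59.9 ff0.0 q6 -0.976
down t6.08 p [535.13  46.53 104.04] F [-0.3  0.1  0.2] M [ 0.026  0.068 -0.041] w60.2 ff0.0 q6 -0.976
grip5 t6.60 p [535.59  46.35 104.32] F [ 2.9 -3.6 -0.3] M [-0.993 -0.975 -0.025] w41.1 ff5.0 q6 -0.976
```

Run:
```python
from h import *
d=np.array([.866,-.5]); 
for a in (.5,1.0,1.5,2.0):
    p=K+a*d
    bot.line_to([*p,104],10); s,f,m=st(a)
    if abs(f[:2]@d)<1: break
print(p)
bot.move_gripper(30,20); s,f,m=st('grip20'); print(f[:2]@d)
```

```text
0.5 t6.90 p [535.61  46.3  104.24] F [ 1.7 -1.7  2.8] M [-0.594 -0.442 -0.018] w40.8 ff5.0 q6 -0.975
1.0 t7.20 p [535.71  46.19 104.07] F [-1.   1.1  4.8] M [0.39  0.495 0.002] w41.1 ff5.0 q6 -0.974
1.5 t7.50 p [535.73  46.13 103.9 ] F [-3.6  3.5  5.9] M [ 1.135  1.248 -0.003] w40.5 ff5.0 q6 -0.973
2.0 t7.80 p [535.73  46.   103.77] F [-4.6  4.5  6.5] M [ 1.675  1.825 -0.002] w40.6 ff5.0 q6 -0.972
[536.732  45.5  ]
grip20 t8.07 p [535.71  45.99 103.76] F [-4.7  4.3  5.9] M [ 1.643  1.863 -0.037] w40.3 ff20.0 q6 -0.972
-6.216944082154512
```

```bash
sed -i 's/^K=.*/K=np.array([535.7,46.1])/' h.py
python3 - <<'E'
from h import *
bot.line_to([*K,104],10); st('ctr')
for z in np.arange(105,114.1,1):
    bot.line_to([*K,z],10); s,f,m=st(z)
    if f[2]<-13: break
E
```

```text
ctr t8.38 p [535.61  46.12 103.82] F [0.5 0.4 1.3] M [ 0.141  0.029 -0.03 ] w40.8 ff20.0 q6 -0.974
105.0 t8.68 p [535.59  46.11 104.66] F [ 1.8  0.7 -3.7] M [ 0.197 -0.612 -0.031] w40.7 ff20.0 q6 -0.974
106.0 t8.98 p [535.61  46.09 105.88] F [ 1.6  0.8 -4.2] M [ 0.293 -0.578 -0.009] w40.3 ff20.0 q6 -0.974
107.0 t9.28 p [535.61  46.09 107.06] F [ 0.6  0.4 -3.1] M [ 0.293 -0.309 -0.023] w40.5 ff20.0 q6 -0.974
108.0 t9.58 p [535.62  46.09 108.09] F [ 0.9  0.6 -2.1] M [ 0.405 -0.085 -0.015] w40.5 ff20.0 q6 -0.974
109.0 t9.88 p [535.62  46.1  109.08] F [ 0.   0.4 -2.7] M [ 0.425  0.028 -0.02 ] w40.8 ff20.0 q6 -0.974
110.0 t10.18 p [535.61  46.07 110.01] F [-0.2  1.3 -2.1] M [ 0.451  0.104 -0.052] w40.6 ff20.0 q6 -0.974
111.0 t10.48 p [535.58  46.06 110.61] F [ 2.5  0.9 -8.6] M [ 0.345 -0.813 -0.03 ] w40.9 ff20.0 q6 -0.974
112.0 t10.78 p [535.4   46.12 110.95] F [  5.5   0.4 -15.8] M [ 0.329 -1.784  0.006] w40.7 ff20.0 q6 -0.974
```

Run:
```python
from h import *
bot.line_to([*K,110],10); s,f,m=st('up')
t0=s['t'];out=[]
for a in np.arange(152,186,2):
    bot.line_to([*K,110],30,ori=down(np.radians(a)))
    s=bot.read_state(); m=s['moment'][2]; out.append((int(a),round(m,2)))
    if abs(m)>.24: break
print(out); s,f,m=st('end'); print((s['t']-t0)/len(out))
cv2.imwrite("pics/w2.png",bot.camera("wrist")[:,:,::-1])
```

```text
up t11.18 p [535.56  46.11 110.34] F [-1.5  1.7 -1.3] M [0.677 0.651 0.014] w40.2 ff20.0 q6 -0.974
[(152, np.float64(-0.08)), (154, np.float64(-0.07)), (156, np.float64(0.01)), (158, np.float64(-0.01)), (160, np.float64(-0.01)), (162, np.float64(0.06)), (164, np.float64(0.05)), (166, np.float64(0.1)), (168, np.float64(0.02)), (170, np.float64(-0.08)), (172, np.float64(-0.04)), (174, np.float64(-0.11)), (176, np.float64(-0.01)), (178, np.float64(0.04)), (180, np.float64(0.05)), (182, np.float64(0.06)), (184, np.float64(0.07))]
end t15.48 p [535.7   46.09 110.  ] F [-2.8 -0.  -0.9] M [-0.036  1.239  0.093] w40.6 ff20.0 q6 -0.382
0.2529411764705883
```

View pics/w2.png

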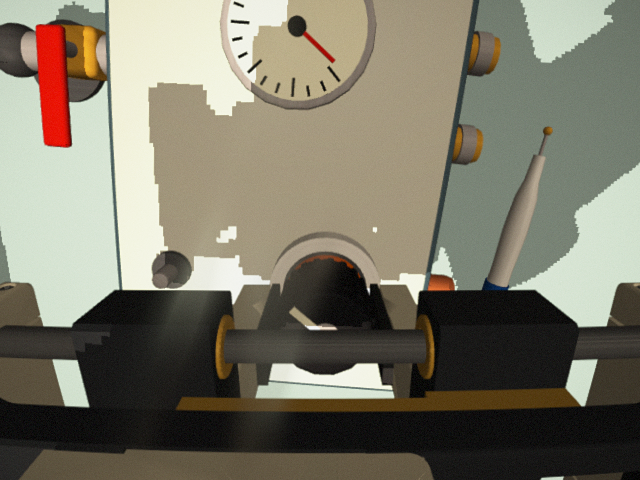

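The gauge (pivot (297,26), needle tip (333,61), first mark (335,74)) is close to its first mark. The orange band shows, and the pointer turned with the fingers. The torque shows clear click waves and no stop yet, so I'll continue until the torque climbs.

Run:
```python
from h import *
out=[];s=bot.read_state();t0=s['t']
for a in np.arange(185.5,291,1.5):
    bot.line_to([*K,110],30,ori=down(np.radians(a)))
    s=bot.read_state(); m=s['moment'][2]; out.append((float(a),round(float(m),2)))
    if abs(m)>.22:
        bot.pause(.1); m=bot.read_state()['moment'][2]
        if abs(m)>.2: break
    if a>222 : break
print(out); s,f,m=st('end'); print((s['t']-t0)/len(out))
cv2.imwrite("pics/w3.png",bot.camera("wrist")[:,:,::-1])
```

```text
[(185.5, 0.07), (187.0, -0.07), (188.5, -0.06), (190.0, -0.04), (191.5, -0.02), (193.0, 0.03), (194.5, 0.04), (196.0, 0.08), (197.5, 0.01), (199.0, 0.11), (200.5, 0.14), (202.0, 0.13), (203.5, 0.04), (205.0, -0.16), (206.5, -0.1), (208.0, -0.09), (209.5, -0.05), (211.0, 0.01), (212.5, 0.04), (214.0, 0.03), (215.5, 0.03), (217.0, 0.06), (218.5, 0.1), (220.0, 0.14), (221.5, 0.03), (223.0, -0.07)]
end t22.08 p [535.75  46.1  110.02] F [ 0.3 -2.6  0.2] M [-1.067  0.158 -0.121] w41.0 ff20.0 q6 0.299
0.25128076923076925
```

View pics/w3.png

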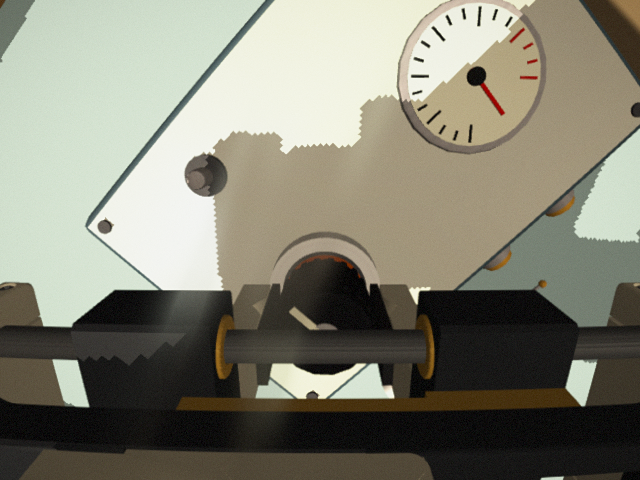

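The torque zeros at 150/168/186/204/222° mark the clicks, so I've turned exactly 4 clicks anticlockwise. The gauge needle (pivot (477,76), tip (502,113)) now sits below the first mark, so its zero is not to be trusted. I'll go on to the stop by torque.

Run:
```python
from h import *
out=[];t0=bot.read_state()['t']
L=[224,225,226,227,228,230,233,236,239,240,241,242,243,244,245,246,248,251,254,257,258,259,260,261,262,263,264,266,269,272,275,276,277,278,279,280,281,282]
for a in L:
    bot.line_to([*K,110],30,ori=down(np.radians(a)))
    s=bot.read_state(); m=s['moment'][2]; out.append((a,round(float(m),2)))
    if m<-.2:
        bot.pause(.06); m=np.mean([(bot.read_state()['moment'][2],bot.pause(.02))[0] for _ in range(4)]); out.append(round(float(m),3))
        if m<-.2: break
print(out); s,f,m=st('end'); print((s['t']-t0))
```

```text
[(224, -0.06), (225, -0.08), (226, -0.05), (227, -0.11), (228, -0.23), -0.199, (230, -0.25), -0.298]
end t23.93 p [535.75  46.09 110.03] F [ 0.9 -3.2 -0.1] M [-1.3   -0.272 -0.288] w40.8 ff20.0 q6 0.421
1.7833000000000006
```

The torque climbs steadily to 0.29 N m at 230°, 8° past the 222° click, where a plain click would have relaxed. That is the stop, so 222° is click 0 and the knob started at click 4. Now six clicks clockwise, to 114°.

Run:
```python
from h import *
out=[];t0=bot.read_state()['t']
for a in [228,226,224,222]+list(range(219,113,-3)):
    bot.line_to([*K,110],30,ori=down(np.radians(a)))
    s=bot.read_state(); m=s['moment'][2]; out.append((a,round(float(m),2)))
print(out); s,f,m=st('end')
cv2.imwrite("pics/w4.png",bot.camera("wrist")[:,:,::-1])
```

```text
[(228, -0.23), (226, -0.16), (224, -0.08), (222, -0.06), (219, 0.01), (216, 0.01), (213, -0.05), (210, -0.07), (207, -0.01), (204, -0.06), (201, 0.08), (198, -0.01), (195, -0.02), (192, -0.08), (189, -0.02), (186, -0.06), (183, 0.03), (180, 0.01), (177, -0.0), (174, -0.03), (171, -0.08), (168, -0.04), (165, 0.05), (162, 0.04), (159, -0.01), (156, -0.09), (153, -0.07), (150, 0.0), (147, -0.01), (144, 0.07), (141, -0.05), (138, -0.06), (135, -0.1), (132, -0.03), (129, 0.11), (126, 0.02), (123, -0.01), (120, -0.08), (117, -0.12), (114, -0.04)]
end t33.98 p [535.62  46.2  109.95] F [-4.   2.8  1. ] M [ 1.351  1.652 -0.047] w40.6 ff20.0 q6 -1.600
```

View pics/w4.png

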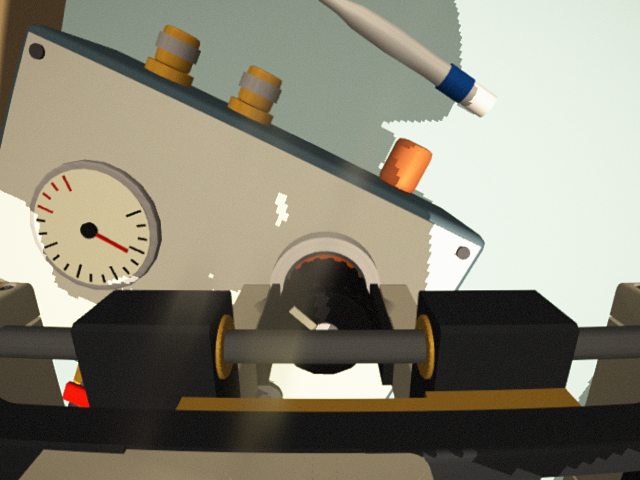

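The needle (pivot (89,230), tip (127,250)) is now about 3.3 marks above the first, against −2.6 at the stop, so six clicks. The torque waves agree. I'll release so the knob settles in its click, then regrip and push down gently.

Run:
```python
from h import *
bot.line_to([*K,110],30,ori=down(np.radians(113.5))); st('113.5')
bot.move_gripper(46); st('open')
bot.move_gripper(30,15); st('regrip')
for z in np.arange(109,99.9,-1):
    bot.line_to([*K,z],8); s,f,m=st(z)
    if f[2]>16: break
```

```text
113.5 t34.33 p [535.63  46.24 109.96] F [-4.4  3.4  1.1] M [1.36  1.71  0.023] w40.4 ff20.0 q6 -1.608
open t34.77 p [536.02  46.01 110.11] F [ 0.1 -0.1 -0.2] M [0.003 0.039 0.026] w46.0 ff0.0 q6 -1.611
regrip t35.09 p [535.77  46.22 110.07] F [-0.2  0.6  1.2] M [ 0.476  0.238 -0.005] w40.9 ff15.0 q6 -1.611
109.0 t35.42 p [535.77  46.2  109.13] F [-1.5  1.3  3.6] M [0.672 0.576 0.026] w40.9 ff15.0 q6 -1.611
108.0 t35.74 p [535.79  46.2  108.  ] F [-1.4  2.8  2.9] M [0.886 0.526 0.038] w40.3 ff15.0 q6 -1.611
107.0 t36.07 p [535.78  46.19 106.9 ] F [-0.7  2.9  2.5] M [1.055 0.396 0.029] w40.8 ff15.0 q6 -1.611
106.0 t36.39 p [535.77  46.19 105.92] F [-0.9  3.   2.4] M [1.192 0.363 0.029] w40.6 ff15.0 q6 -1.611
105.0 t36.72 p [535.74  46.17 104.93] F [-1.3  3.6  2.4] M [1.358 0.334 0.004] w40.5 ff15.0 q6 -1.611
104.0 t37.04 p [535.75  46.19 104.04] F [-1.2  4.1  3.3] M [ 1.468  0.559 -0.02 ] w40.6 ff15.0 q6 -1.611
103.0 t37.37 p [535.82  46.17 103.7 ] F [-3.8  4.1 10.3] M [1.62  1.523 0.035] w40.5 ff15.0 q6 -1.611
102.0 t37.69 p [535.98  46.23 103.2 ] F [-5.9  4.5 14.3] M [1.777 2.046 0.01 ] w40.5 ff15.0 q6 -1.611
101.0 t38.02 p [536.21  46.34 102.47] F [-5.4  4.6 15.8] M [ 1.922  2.172 -0.023] w40.4 ff15.0 q6 -1.611
100.0 t38.34 p [536.38  46.42 101.62] F [-6.   5.2 17.2] M [1.95  2.166 0.013] w40.8 ff15.0 q6 -1.611
```

The knob hit its firm end after about 6 mm of travel, and the pads slid at 17 N. I'll release, retreat and check.

Run:
```python
from h import *
bot.move_gripper(60); st('open')
p=bot.read_state()['tcp_pos']
bot.line_to([*K,185],100)
bot.move_ptp([555,0,290],down(np.pi/2)); st('look')
a=bot.camera("wrist")[:,:,::-1]
cv2.imwrite("pics/c5.png",cv2.resize(a[90:290,100:450],None,fx=2.28,fy=2.28,interpolation=cv2.INTER_CUBIC))
```

```text
open t38.98 p [535.66  46.    99.85] F [0.5 0.2 0.8] M [ 0.044  0.003 -0.011] w59.9 ff0.0 q6 -1.611
look t40.58 p [ 5.5461e+02 -1.9000e-01  2.8916e+02] F [ 0.2  0.  -0.6] M [ 0.     0.043 -0.005] w59.9 ff0.0 q6 -1.923
```

View pics/c5.png

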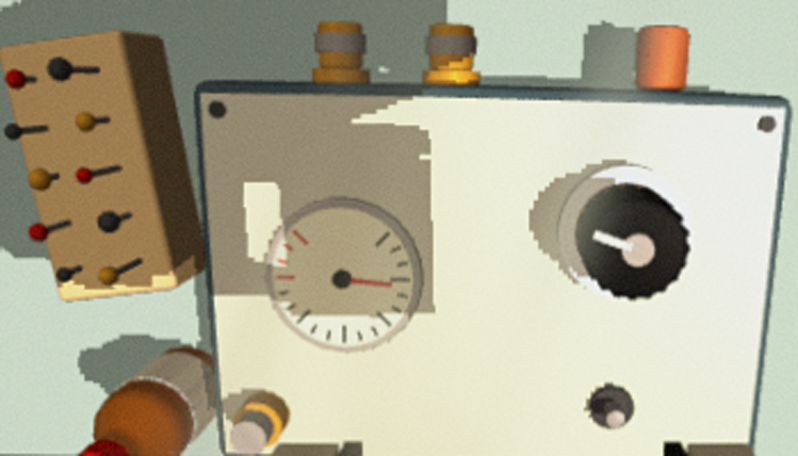

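The needle (pivot (342,279), tip (391,284)) and the knob pointer both moved a net 2 clicks clockwise from the start, which is click 4 to click 6. The knob is down with no orange band showing, and nothing nearby has moved.

```bash
python3 -c "
from plant import bot
print(bot.close_job())"
```

```text
the job is handed in; nothing more can be done
None
```

The knob is set six clicks above the stop, pushed fully down and released, and the job is handed in; the gauge reads about 2.5 marks low, so I found the stop by torque (0.29 N m peak) instead.

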